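# Lay out the stamping place on the consulting-room desk

## Robot

A 6-joint arm with a two-finger parallel gripper is mounted at the origin on the work surface. World frame = base frame: x ahead of the robot, y to its left, z up, the work surface at z = 0. Lengths are in mm, angles in degrees, forces in N, time in s.
With the tool pointing down it reaches from about 250 to 725 mm from the base axis. Payload 4 kg.
Tool frame: the origin (TCP) lies where the fingers leave the gripper's body, on its centre line; the fingertips stand 73 mm ahead of it and the grasp point (between the pads) lies 54 mm ahead of it (tcp_to_tips is the distance from the TCP to the fingertips, in mm); x points along the fingers, z is the direction in which the jaws open and shut, and the axes are right-handed (so a half turn about x gives the same grasp; the last joint's range is limited). The gripper opens to 85 mm and grips with 20 to 120 N. Pads are 22 mm wide; open, the fingers measure 114 mm over their backs; the gripper's body (76 mm by 85 mm) begins 54 mm behind the grasp point. The pads swing forward as they close: fully open they stand 13 mm farther back than shut.
Start: joints at [-72.708, 13.785, 0.286, 76.501, 0, 90], TCP at [148.618, -477.402, 303.906] pointing down, gripper open.
Joint ranges: [-155.79, 155.79], [-60.16, 107.12], [-62.33, 73.08], [-114, 123.19], [-81.49, 82.49], [-180, 180]. Speed limits (degrees/s): [159.86, 159.86, 180, 180, 180, 180].

## Interface

Orientations are given as a 3x3 rotation matrix whose columns are the frame's x, y, z axes.
In Python, from station import state, get_image, sign_off, find_in, landmark_of, tcp_to_tips gives the robot as it stands.
- The arm moves only by the tool drive_tool, never from a script. Its argument "series" is a list of rows, each a list of 7 numbers: the turn, a rotation vector about the world's x, y, z in units of 5 degrees (1.0 is 5 degrees), then the shift along the world's x, y, z in units of 30 mm (1.0 is 30 mm), then the gripper's target within -1 to 1 (fully open at 1, half-way at 0, shut at -1). In form: [[wx, wy, wz, dx, dy, dz, grip], ...]. A call has 1 to 20 rows; each row is the pose to reach, as a shift and turn from the pose commanded when the call began; what a row does not reach only later rows make up. A row lasts 1/12 s, in which the tool goes at most 41.7 mm and 7.16 degrees, less where a joint would pass 70% of its speed; a pose out of reach is approached as far as the arm can. A call with a gripper value outside its range is refused whole. The fingers move at their own pace and stop on an object; "grip_force" is the grip in N (left out, the last holds). Time passes only in rows, so rows that repeat a pose let the fingers close. It gives the time, the measured TCP pose, the force and the opening at its end, in the units of the state.
- state(): the state, without advancing time (a new reading comes with each control period).
- get_image(name): name is "scene" or "top" or "wrist"; returns a dict with "pixels" (420x560x3 uint8, red, green, blue), "z_map" (420x560 float32, mm along the optical axis (not along the pixel's ray), 0 where there is no reading), "fx", "fy", "cx", "cy" (pixels), "T" (4x4, takes a point from camera to world coordinates). Camera axes: x right, y down, z forward; pixel columns grow to the right and rows downward; lengths in mm; the calibration is good to about 2 mm. A picture is of the moment at which its call begins.
- sign_off(): hands the job in, once; it reports no verdict.
Trained networks look in a picture, given as the dict that the camera call returned (one of the last four; its "shot" number tells which), for a name from the list of things; names that differ only in an ending like _2 or _b are one class to them, and where a whole thing is asked for, a point or a joint stands for the part that bears it (a point fixed in the world has none). Each returns a list of dicts, best first, with "confidence" (0 to 1); they miss things now and then, are a little off and sometimes report something else, mostly with a low value. They report only what shows in the picture. A call takes as long as a camera call. They do not tell look-alikes from the thing itself.
- find_in(picture, label): "location" ([x, y, z] in mm, in world coordinates, good to about 4 mm: the middle of the surface that is visible of it).
- landmark_of(picture, label): "location" ([x, y, z] in mm, in world coordinates, good to about 4 mm: a listed point, or the origin of a listed thing).
The state is a dict: "t": time; "qpos": joint angles; "dq": joint speeds; "effort": joint torques, N m; "ee_pos": TCP position; "tcp_rot": TCP orientation; "ft_force": force on the tool from outside, world axes, zero at the start; "torque": the same for the moment, N m; "width": opening from 0.0 (shut) to 1.0 (fully open).
Only numpy, scipy, OpenCV 4.12 (cv2) and the standard library are available. Lean on these libraries where they do the work, as an engineer would, in place of code of your own. Each camera call takes 0.05 s, during which the arm holds its last target. There are 200 camera calls.

## Task

Set out the stamping place around the writing pad: put the flat ink-pad tin on the middle of the writing pad, long sides parallel, and stand the round knob-handled stamp upright on the middle of the tin. Set the stapler down on its base behind the pad, alongside the pad's black bound edge, parallel to it and centred on it, and stand the glue stick upright between the pad and the pen stand, centred on the pad's short side; leave a gap of about 4 cm between the pad and each of these two. Leave the square date stamp standing where it is.

Things in the scene. Friction and masses are not known exactly. Their poses are not given: they have to be found in the camera images.
- pad: writing pad, a flat block of white paper with faint lines, 105 mm (its x) by 150 mm (its y), 14 mm thick, fixed to the desk, turned up to about 13 degrees. Origin: centre of its underside. Its x axis points across the pad towards its bound long edge, which carries a 16 mm wide black strip on top, always on the side away from the robot; y runs along that edge; z up
- pen_stand: black square pen stand with three pens, 90 x 90 mm, 85 mm high (pens up to about 150 mm), fixed; it stands left or right of the pad, 0.26 to 0.34 m between centres across the desk. Origin: centre of its underside, z up
- ink_pad: closed flat dark steel ink-pad tin, loose, 56 mm (its x) by 96 mm (its y), 18 mm high, 0.12 kg, with a small 4 mm catch on one short end. Origin: centre of its underside, z up; lies flat, its long side within 25 degrees of the robot's left-right direction at the start
- stamp: round wooden hand stamp standing upright, loose, 75 mm high, 0.06 kg: foot 36 mm in diameter up to 14 mm high, thin neck 14 to 16 mm, round knob 26 mm in diameter between 48 and 70 mm above the underside. Origin: centre of its underside, z up
- stapler: dark desk stapler standing on its base, loose, 115 mm long (along its y), 46 mm high, 0.16 kg: base 34 mm wide and 9 mm high, above it an arm 28 mm wide (along its x) from 24 to 46 mm high with straight parallel sides; the hinge is at the +y end. Origin: centre of its underside, z up; long axis within 25 degrees of the robot's left-right direction at the start. Either end may point either way when placed
- glue: glue stick standing upright, loose, grey round tube with black cap, 28 mm in diameter, 98 mm high, 0.04 kg. Origin: centre of its underside, z up
- date_stamp: self-inking date stamp, a bystander to be left alone, loose: black and grey frame 36 x 50 mm, 85 mm high, standing beyond the pad and pen stand near the middle of the desk. Origin: centre of its underside, z up
Things that resemble listed ones, but are neither listed nor needed, are in the scene too. Leave any pink or red look-alike of the pad alone.

How it is judged (in metres and radians):
At the end, for the whole second after the job is handed in: Tin on pad, stamp on tin, stapler behind the bound edge, glue stick on the pen stand's side: all upright, at rest, within 15 mm of centred each way, gaps 40 +- 15 mm to the pad, tin and stapler within 14 degrees of parallel; date stamp upright (x of ink_pad in the frame of pad between -0.015 and 0.015 m and y of ink_pad in the frame of pad between -0.015 and 0.015 m and height (world z) of ink_pad between 0.01 and 0.018 m and angle between each of ink_pad, stamp, stapler, glue, date_stamp's own z axis and vertical below 0.1 rad and angle between the y axis of each of ink_pad, stapler and the y axis of pad, either way round below 0.25 rad and horizontal distance between stamp and ink_pad below 0.015 m and height (world z) of stamp between 0.027 and 0.037 m and x of stapler in the frame of pad between 0.0945 and 0.1245 m and y of stapler in the frame of pad between -0.015 and 0.015 m and height (world z) of each of stapler, glue below 0.006 m and x of glue in the frame of pad between -0.015 and 0.015 m and ((y of pen_stand in the frame of pad above 0 m and y of glue in the frame of pad between 0.114 and 0.144 m) or (y of pen_stand in the frame of pad below 0 m and y of glue in the frame of pad between -0.144 and -0.114 m)) and linear speed of each of ink_pad, stamp, stapler, glue below 0.02 m/s and angular speed of each of ink_pad, stamp, stapler, glue below 0.2 rad/s); the robot touches nothing.
It fails at once if the date stamp is pushed more than 30 mm from its place (distance of date_stamp from where it was at the start of the episode above 0.03 m).
It also fails if it takes over 122 s, if anything falls off the work surface, if the arm or the gripper's body presses on something with over 40 N, if the wrist force passes 120 N, or if a joint passes its speed limit or range.

## Working session

There is one attempt and no reset: what is moved stays moved. The work goes in short steps, Python scripts to look and compute and a tool call to move; the robot and the scene stay as the last step left them, time stands still between calls to the robot, and variables do not carry over. Pictures are saved under pics/ and viewed, about 12 in all and at most 16, crops included, and the job is handed in when it is done.

Besides the shell and the picture viewer there is one more tool, called after ">>>" as name([rows], argument=value, ...), one row to a line, values as JSON. drive_tool: Moves the arm, as the interface text tells. Its arguments: {"type":"object","properties":{"series":{"type":"array"},"grip_force":{"type":"number"}},"required":["series"]}

```bash
mkdir -p pics
cat > h.py <<'E'
import numpy as np, cv2
from station import *
def shot(n,f):
    im=get_image(n); cv2.imwrite('pics/'+f,im['pixels'][:,:,::-1]); return im
def cloud(im):
    z=im['z_map']; v,u=np.mgrid[:z.shape[0],:z.shape[1]]
    P=np.stack([(u-im['cx'])/im['fx']*z,(v-im['cy'])/im['fy']*z,z,np.ones_like(z)],-1)@np.array(im['T']).T
    P=P[...,:3]; P[z<=0]=np.nan; return P
E
python3 - <<'E'
from h import *
s=state();print(s)
for c in('top','scene'):
    im=shot(c,c+'0.png')
    print(c,np.round(im['T'],2).tolist())
    for l in['pad','pen_stand','ink_pad','stamp','stapler','glue','date_stamp']:
        for f in(find_in,landmark_of):
            print(l,f.__name__,[(np.round(r['location']).tolist(),round(r['confidence'],2)) for r in f(im,l)[:3]])
E
```

```text
{'t': 0.0, 'qpos': array([-7.27065599e+01,  1.38317473e+01,  2.13398280e-01,  7.65023056e+01,
       -2.21762987e-04,  8.99998349e+01]), 'dq': array([ 0.01693646,  0.01951998, -0.04149315,  0.01426046,  0.06463895,
        0.07085267]), 'effort': array([ 3.51289000e-04, -3.72318721e+01,  2.52406955e+01,  1.71323150e-02,
        5.09917697e-05,  8.71852563e-06]), 'ee_pos': array([ 148.48735925, -476.93334646,  303.01463978]), 'tcp_rot': array([[-6.29682706e-04,  9.54793981e-01,  2.97267652e-01],
       [ 2.00947363e-03,  2.97268319e-01, -9.54791867e-01],
       [-9.99997783e-01, -3.86441690e-06, -2.10581805e-03]]), 'ft_force': array([ 0.3659066 , -0.17781014,  0.56372684]), 'torque': array([ 0.00126941,  0.03746284, -0.01605754]), 'width': 1.0027613547068632}
top [[-0.01, -0.99, 0.13, 345.91], [-1.0, 0.01, -0.01, -107.61], [0.01, -0.13, -0.99, 1216.94], [0.0, 0.0, 0.0, 1.0]]
pad call [([465.0, -132.0, 17.0], 0.95), ([270.0, -308.0, 12.0], 0.74), ([298.0, 181.0, 12.0], 0.63)]
pad call [([293.0, 180.0, -4.0], 0.83), ([303.0, -593.0, 5.0], 0.74), ([462.0, -134.0, 6.0], 0.64)]
pen_stand c
[... 665 characters left out ...]
6.0], 0.71), ([280.0, -294.0, 10.0], 0.68)]
pad call [([306.0, -591.0, 1.0], 0.94), ([466.0, -136.0, 1.0], 0.86), ([293.0, 183.0, 0.0], 0.71)]
pen_stand call [([522.0, 162.0, 64.0], 0.76)]
pen_stand call [([489.0, 157.0, -0.0], 0.72)]
ink_pad call [([586.0, -324.0, 13.0], 0.87)]
ink_pad call [([578.0, -331.0, -1.0], 0.61)]
stamp call [([447.0, -342.0, 23.0], 0.74)]
stamp call [([438.0, -348.0, -5.0], 0.64)]
stapler call [([436.0, 343.0, 33.0], 0.7)]
stapler call [([422.0, 342.0, 2.0], 0.66)]
glue call [([600.0, 321.0, 61.0], 0.77)]
glue call [([591.0, 326.0, -3.0], 0.85), ([578.0, -334.0, -2.0], 0.34)]
date_stamp call [([689.0, -3.0, 61.0], 0.62)]
date_stamp call [([678.0, -8.0, 2.0], 0.63)]
```

View pics/top0.png

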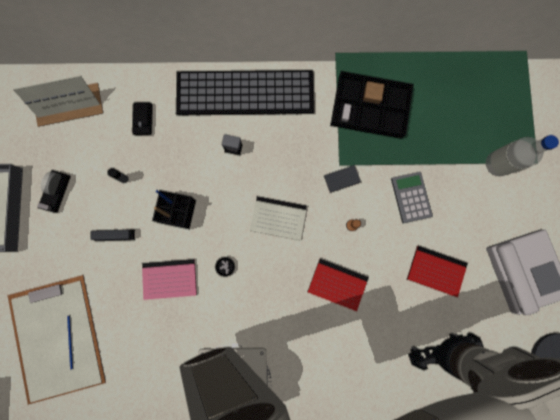

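View pics/scene0.png

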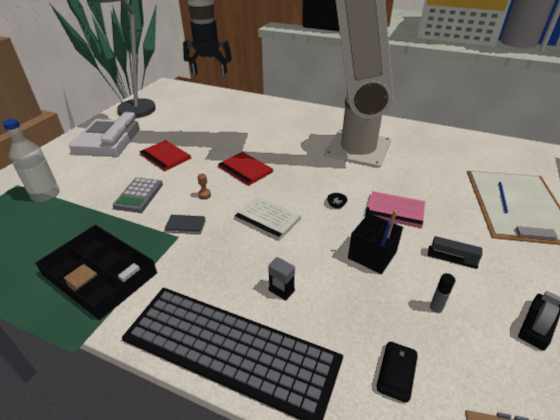

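The top view shows the white pad at (279,218) with its black edge upward (+x), the pen stand at (174,208), the stapler (113,235), the glue (118,175), the tin (342,179), the stamp (354,224) and the date stamp (232,144). The pink and red pads are decoys. Next I fit the shapes from depth.

Run:
```python
from h import *
im=get_image('top');P=cloud(im);print(im['fx'])
for n,c,r,lo,hi in[('pad',(463,-134),100,9,22),('pen',(490,162),75,70,92),('tin',(577,-326),75,11,26),('stampknob',(438,-350),35,55,85),('stampall',(438,-350),35,6,85),('stapler',(420,341),80,32,56),('staplerall',(420,341),80,6,56),('glue',(589,322),40,80,110),('date',(676,-6),45,70,95)]:
    d=np.hypot(P[...,0]-c[0],P[...,1]-c[1]);m=(d<r)&(P[...,2]>lo)&(P[...,2]<hi)
    Q=P[m]
    if len(Q)<4: print(n,len(Q));continue
    (x,y),(w,h),a=cv2.minAreaRect(Q[:,:2].astype(np.float32))
    print(n,len(Q),np.round([x,y,w,h,a],1),'mean',np.round(Q.mean(0),1),'zmed',round(float(np.median(Q[:,2])),1))
```

```text
413.6747472245842
pad 1824 [ 465.8 -136.5  149.8  105.2   78.2] mean [ 465.3 -136.5   14.8] zmed 14.7
pen 382 [488.8 159.2  91.1  90.1  77.5] mean [489.8 159.   80.6] zmed 82.1
tin 615 [ 579.8 -327.8   55.6   99.    18.5] mean [ 579.  -326.7   18.9] zmed 18.9
stampknob 74 [ 4.408e+02 -3.510e+02  2.230e+01  2.340e+01  1.000e-01] mean [ 440.7 -350.3   72.5] zmed 73.7
stampall 150 [ 434.  -349.3   53.6   31.7   18.8] mean [ 439.2 -348.3   44.1] zmed 50.9
stapler 403 [422.  342.3  28.3 111.6   1.2] mean [421.3 340.5  45.3] zmed 45.5
staplerall 515 [427.3 336.7 123.2 120.3  87.7] mean [420.4 335.7  37.9] zmed 44.8
glue 102 [589.  320.   26.7  26.   40.9] mean [588.1 319.   95.8] zmed 97.5
date 224 [677.4  -4.6  50.4  33.8  77.5] mean [675.9  -5.2  84.5] zmed 84.9
```

>>> drive_tool([
  [0,0,18.24,14.35,5.0,-3,1],
  [0,0,18.24,14.35,5.0,-3,1],
  [0,0,18.24,14.35,5.0,-3,1],
  [0,0,18.24,14.35,5.0,-3,1],
  [0,0,18.24,14.35,5.0,-3,1],
  [0,0,18.24,14.35,5.0,-3,1],
  [0,0,18.24,14.35,5.0,-3,1],
  [0,0,18.24,14.35,5.0,-3,1],
  [0,0,18.24,14.35,5.0,-3,1],
  [0,0,18.24,14.35,5.0,-3,1],
  [0,0,18.24,14.35,5.0,-3,1],
  [0,0,18.24,14.35,5.0,-3,1],
  [0,0,18.24,14.35,5.0,-3,1],
  [0,0,18.24,14.35,5.0,-3,1],
  [0,0,18.24,14.35,5.0,-3,1],
  [0,0,18.24,14.35,5.0,-3,1],
  [0,0,18.24,14.35,5.0,-3,1],
])

```text
t: 2.97
ee_pos: [578.6, -328.0, 214.4]
tcp_rot: [[0.001, -0.315, 0.949], [-0.0, 0.949, 0.315], [-1.0, -0.0, 0.0]]
ft_force: [-0.8, 0.1, -0.2]
width: 1.002
```

Run:
```python
from h import *
s=state();print(s['t'],s['ee_pos'],np.round(s['tcp_rot'],3).tolist(),s['qpos'],s['width'])
try: print(tcp_to_tips, tcp_to_tips() if callable(tcp_to_tips) else '')
except Exception as e: print(e)
im=shot('wrist','w1.png');P=cloud(im)
m=(np.hypot(P[...,0]-579,P[...,1]+327)<75)&(P[...,2]>10)&(P[...,2]<26)
Q=P[m];print(len(Q),cv2.minAreaRect(Q[:,:2].astype(np.float32)),Q.mean(0),np.median(Q[:,2]))
```

```text
2.9667 [ 578.63318288 -327.95882176  214.41474692] [[0.001, -0.315, 0.949], [-0.0, 0.949, 0.315], [-1.0, -0.0, 0.0]] [-2.95434749e+01  3.53568098e+01  1.99451456e+01  7.45532539e+01
 -8.79127643e-04  4.21037277e+01] 1.0018750476083598
72.6 
7171 ((577.5359497070312, -326.2358093261719), (56.15660095214844, 95.74105072021484), 18.332719802856445) [ 576.68241761 -323.6523677    17.41866918] 17.4697300760663
```

View pics/w1.png

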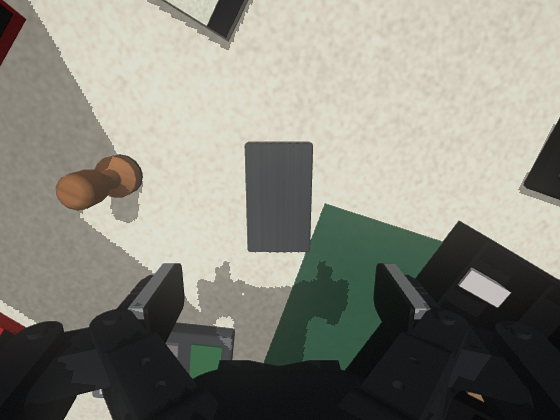

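The tin is at (279,197), centred under the tool and squared to it. The stamp stands clear at (100,180). I go down and grip the tin.

>>> drive_tool([
  [0,0,0,0,0,-2,1],
  [0,0,0,0,0,-3.6,1],
  [0,0,0,0,0,-4.3,1],
  [0,0,0,0,0,-4.7,1],
  [0,0,0,0,0,-4.7,1],
  [0,0,0,0,0,-4.7,1],
  [0,0,0,0,0,-4.7,-1],
  [0,0,0,0,0,-4.7,-1],
  [0,0,0,0,0,-4.7,-1],
  [0,0,0,0,0,-4.7,-1],
  [0,0,0,0,0,-4.7,-1],
  [0,0,0,0,0,-4.7,-1],
  [0,0,0,0,0,-4.7,-1],
  [0,0,0,0,0,-4.7,-1],
], grip_force=50)

```text
t: 4.18
ee_pos: [580.8, -328.5, 76.3]
tcp_rot: [[0.005, -0.317, 0.948], [-0.003, 0.948, 0.317], [-1.0, -0.005, 0.004]]
ft_force: [-0.5, 0.1, 6.2]
width: 0.64
```

>>> drive_tool([
  [0,0,0,0,0,1,-1],
  [0,0,0,0,0,2,-1],
  [0,0,0,0,0,3,-1],
  [0,0,-1,-0.6,1.0,3,-1],
  [0,0,-2,-1.2,2.0,3,-1],
  [0,0,-3,-1.8,3.0,3,-1],
  [0,0,-4,-2.4,4.0,3,-1],
  [0,0,-5,-3.0,5.0,3,-1],
  [0,0,-6.06,-3.5,5.8,3,-1],
  [0,0,-6.06,-3.78,6.36,3,-1],
  [0,0,-6.06,-3.78,6.36,3,-1],
  [0,0,-6.06,-3.78,6.36,3,-1],
  [0,0,-6.06,-3.78,6.36,3,-1],
])

```text
t: 5.27
ee_pos: [466.7, -137.0, 163.8]
tcp_rot: [[0.002, 0.204, 0.979], [-0.001, 0.979, -0.204], [-1.0, -0.0, 0.003]]
ft_force: [0.5, -0.6, -0.9]
width: 0.64
```

Run:
```python
from h import *
s=state();print(s['t'],s['ee_pos'],s['ft_force'],s['width'])
im=shot('wrist','w2.png');P=cloud(im)
m=(np.hypot(P[...,0]-465,P[...,1]+136)<90)&(P[...,2]>9)&(P[...,2]<20)
Q=P[m];print('pad vis',len(Q),Q.mean(0))
C=np.array([465.8,-136.5]);a=np.radians(-11.8);R=np.array([[np.cos(a),-np.sin(a)],[np.sin(a),np.cos(a)]])
for lo in range(80,150,10):
    m=(np.hypot(P[...,0]-465,P[...,1]+136)<90)&(P[...,2]>lo)&(P[...,2]<=lo+10)
    if m.sum()>50:
        q=(P[m][:,:2]-C)@R; print(lo,m.sum(),q.min(0),q.max(0),cv2.minAreaRect(P[m][:,:2].astype(np.float32)))
```

```text
5.2667 [ 466.65627775 -137.01414431  163.83878461] [ 0.48938999 -0.62529302 -0.88556412] 0.6397272892051912
pad vis 9951 [470.20222974 -85.20790556  13.6141569 ]
80 54 [-25.08766985  50.37217232] [26.88432235 50.54765723] ((476.9981689453125, -87.29020690917969), (0.17539167404174805, 51.97201156616211), 78.19949340820312)
90 474 [-32.97549137   9.58374618] [34.67276403 50.79393863] ((472.80377197265625, -107.122314453125), (41.209224700927734, 67.64827728271484), 78.2013931274414)
100 25320 [-39.99987696 -44.97209727] [41.9267126  50.74887997] ((467.33465576171875, -133.8789520263672), (95.70507049560547, 81.9262466430664), 78.25056457519531)
110 1186 [-40.16127708 -11.80730026] [42.10198807 11.06212706] ((466.66094970703125, -137.06936645507812), (22.781003952026367, 82.26358795166016), 78.0958251953125)
120 1306 [-40.06809998 -12.4130969 ] [41.58257689 11.32776941] ((466.42767333984375, -136.90269470214844), (23.741586685180664, 81.64116668701172), 77.62847900390625)
130 1549 [-55.25223284 -10.96918238] [55.69048355 13.43798181] ((466.2730407714844, -135.403564453125), (24.392860412597656, 110.94194030761719), 78.31758117675781)
140 6541 [-59.6486583  -13.44836836] [61.2919511  13.90603622] ((466.6553955078125, -136.41619873046875), (27.0210018157959, 121.02027130126953), 77.96839141845703)
```

View pics/w2.png

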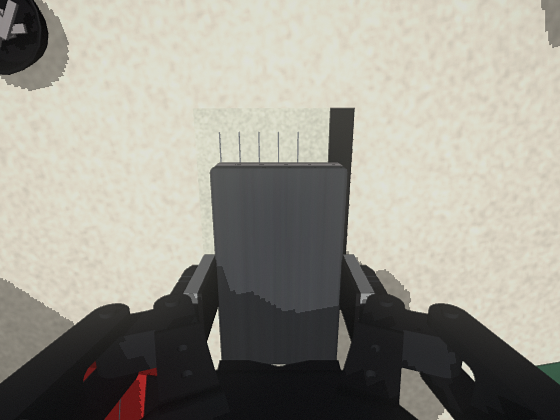

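The tin hangs level at (279,265), with its long sides parallel to the pad and about 3 mm toward +y. I correct this and set it down.

>>> drive_tool([
  [0,0,0,-0.04,-0.08,-1,-1],
  [0,0,0,-0.04,-0.08,-1.8,-1],
  [0,0,0,-0.04,-0.08,-2.2,-1],
  [0,0,0,-0.04,-0.08,-2.3,-1],
  [0,0,0,-0.04,-0.08,-2.4,-1],
  [0,0,0,-0.04,-0.08,-2.43,-1],
  [0,0,0,-0.04,-0.08,-2.43,-1],
  [0,0,0,-0.04,-0.08,-2.43,-1],
])

```text
t: 5.98
ee_pos: [465.6, -139.5, 90.9]
tcp_rot: [[0.002, 0.205, 0.979], [-0.001, 0.979, -0.205], [-1.0, -0.0, 0.002]]
ft_force: [-0.7, 0.4, -1.1]
width: 0.641
```

>>> drive_tool([
  [0,0,0,0,0,-0.06,-1],
  [0,0,0,0,0,-0.06,-1],
  [0,0,0,0,0,-0.06,-1],
])

```text
t: 6.23
ee_pos: [465.6, -139.4, 90.3]
tcp_rot: [[0.003, 0.205, 0.979], [-0.001, 0.979, -0.205], [-1.0, -0.001, 0.003]]
ft_force: [-2.9, 0.5, 8.5]
width: 0.64
```

Contact (8.5 N), so I release and rise.

>>> drive_tool([
  [0,0,0,0,0,0,1],
  [0,0,0,0,0,0,1],
  [0,0,0,0,0,0,1],
  [0,0,0,0,0,0,1],
  [0,0,0,0,0,0,1],
  [0,0,0,0,0,1,1],
  [0,0,0,0,0,2,1],
  [0,0,0,0,0,3,1],
  [0,0,0,0,0,4,1],
  [0,0,0,0,0,5,1],
  [0,0,0,0,0,5,1],
  [0,0,0,0,0,5,1],
])

```text
t: 7.23
ee_pos: [465.7, -139.4, 240.1]
tcp_rot: [[0.005, 0.205, 0.979], [-0.001, 0.979, -0.205], [-1.0, -0.0, 0.005]]
ft_force: [0.2, 0.8, -0.5]
width: 0.999
```

Run:
```python
from h import *
s=state();print(s['t'],s['ee_pos'],s['width'])
C=np.array([465.8,-136.5]);a=np.radians(-11.8);R=np.array([[np.cos(a),-np.sin(a)],[np.sin(a),np.cos(a)]])
im=get_image('wrist');P=cloud(im)
d=np.hypot(P[...,0]-465,P[...,1]+136)
for n,lo,hi in(('tin',26,40),('pad',8,20)):
    Q=P[(d<100)&(P[...,2]>lo)&(P[...,2]<hi)];r=cv2.minAreaRect(Q[:,:2].astype(np.float32));print(n,len(Q),r,(np.array(r[0])-C)@R,np.median(Q[:,2]))
```

```text
7.2333 [ 465.68907031 -139.35520935  240.08739316] 0.9987317473216728
tin 6581 ((466.0485534667969, -137.29415893554688), (97.48577880859375, 56.17414855957031), 78.24930572509766) [ 0.40570325 -0.72654808] 31.456912961536943
pad 10929 ((463.6683654785156, -135.983642578125), (150.0819091796875, 105.35484313964844), 78.36176300048828) [-2.19218057  0.0695346 ] 13.564535934480773
```

>>> drive_tool([
  [0,0,0,-0.87,-7,-0.5,1],
  [0,0,0,-0.87,-7,-0.5,1],
  [0,0,0,-0.87,-7,-0.5,1],
  [0,0,0,-0.87,-7,-0.5,1],
  [0,0,0,-0.87,-7,-0.5,1],
  [0,0,0,-0.87,-7,-0.5,1],
  [0,0,0,-0.87,-7,-0.5,1],
  [0,0,0,-0.87,-7,-0.5,1],
  [0,0,0,-0.87,-7,-0.5,1],
])

```text
t: 8.03
ee_pos: [438.2, -347.5, 222.1]
tcp_rot: [[-0.002, 0.203, 0.979], [0.002, 0.979, -0.203], [-1.0, 0.002, -0.002]]
ft_force: [0.3, 0.4, 0.5]
width: 1.001
```

Run:
```python
from h import *
s=state();print(s['t'],s['ee_pos'],s['width'])
im=shot('wrist','w3.png');P=cloud(im)
d=np.hypot(P[...,0]-440,P[...,1]+350)
for lo,hi in((3,20),(50,62),(62,80)):
    Q=P[(d<35)&(P[...,2]>lo)&(P[...,2]<hi)]
    if len(Q)>9: print(lo,len(Q),cv2.minAreaRect(Q[:,:2].astype(np.float32)),Q[:,2].max())
```

```text
8.0333 [ 438.15742389 -347.45353691  222.09849327] 1.0005507710921624
3 680 ((440.76544189453125, -347.2486877441406), (26.60852813720703, 35.01163864135742), 80.68191528320312) 19.954530921566686
50 122 ((441.18475341796875, -343.2797546386719), (7.925472259521484, 23.8846435546875), 81.6669692993164) 61.966404443848745
62 984 ((440.00244140625, -351.5806884765625), (24.685565948486328, 24.945423126220703), 82.17606353759766) 76.21491661869061
```

View pics/w3.png

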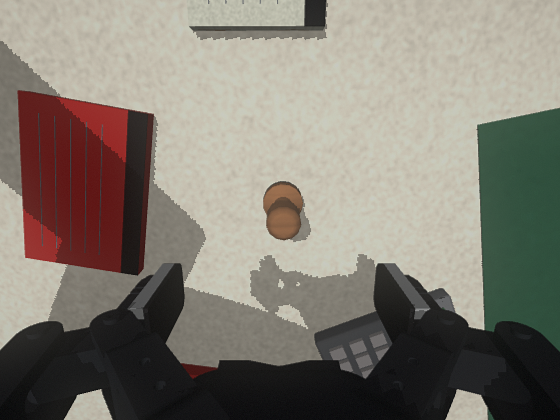

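The stamp is upright at (283,210), near the tool centre with the fingers clear of it. I go down to the knob.

>>> drive_tool([
  [0,0,0,0.06,-0.12,-1,1],
  [0,0,0,0.06,-0.12,-2,1],
  [0,0,0,0.06,-0.12,-3,1],
  [0,0,0,0.06,-0.12,-3.67,1],
  [0,0,0,0.06,-0.12,-3.67,1],
  [0,0,0,0.06,-0.12,-3.67,1],
  [0,0,0,0.06,-0.12,-3.67,-1],
  [0,0,0,0.06,-0.12,-3.67,-1],
  [0,0,0,0.06,-0.12,-3.67,-1],
  [0,0,0,0.06,-0.12,-3.67,-1],
  [0,0,0,0.06,-0.12,-3.67,-1],
  [0,0,0,0.06,-0.12,-3.67,-1],
  [0,0,0,0.06,-0.12,-3.67,-1],
  [0,0,0,0.06,-0.12,-3.67,-1],
  [0,0,0,0.06,-0.12,-3.67,-1],
  [0,0,0,0.06,-0.12,-3.67,-1],
], grip_force=40)

```text
t: 9.42
ee_pos: [440.5, -353.0, 114.2]
tcp_rot: [[0.001, 0.205, 0.979], [-0.001, 0.979, -0.205], [-1.0, -0.001, 0.002]]
ft_force: [-0.5, 0.6, 6.2]
width: 0.283
```

>>> drive_tool([
  [0,0,0,0,0,0.7,-1],
  [0,0,0,0,0,1.6,-1],
  [0,0,0,0,0,2.5,-1],
  [0,0,0,0.1,0.7,2.5,-1],
  [0,0,0,0.2,1.6,2.5,-1],
  [0,0,0,0.3,2.6,2.5,-1],
  [0,0,0,0.45,3.6,2.5,-1],
  [0,0,0,0.6,4.6,2.5,-1],
  [0,0,0,0.7,5.6,2.5,-1],
  [0,0,0,0.8,6.4,2.5,-1],
  [0,0,0,0.88,6.9,2.5,-1],
  [0,0,0,0.88,7.13,2.5,-1],
  [0,0,0,0.88,7.13,2.5,-1],
  [0,0,0,0.88,7.13,2.5,-1],
  [0,0,0,0.88,7.13,2.5,-1],
])

```text
t: 10.67
ee_pos: [466.6, -139.6, 188.1]
tcp_rot: [[-0.0, 0.206, 0.979], [-0.0, 0.979, -0.206], [-1.0, -0.0, 0.0]]
ft_force: [-0.2, -0.0, -0.2]
width: 0.285
```

Run:
```python
from h import *
s=state();print(s['t'],s['ee_pos'],s['width'],s['ft_force'])
C=np.array([466,-137.3]);a=np.radians(-11.8);R=np.array([[np.cos(a),-np.sin(a)],[np.sin(a),np.cos(a)]])
im=shot('wrist','w4.png');P=cloud(im)
d=np.hypot(P[...,0]-466,P[...,1]+138)
for lo in range(60,156,8):
    m=(d<35)&(P[...,2]>lo)&(P[...,2]<lo+8);q=(P[m][:,:2]-C)@R
    if len(q)>20: print(lo,len(q),q.min(0),q.max(0))
```

```text
10.6667 [ 466.56008603 -139.61916108  188.05943336] 0.28473865594174136 [-0.19881271 -0.02943257 -0.18316175]
68 69 [-17.40230411   2.35229141] [16.14540123 16.55089575]
76 196 [-17.3429982    2.45016393] [16.37198132 16.63476108]
84 1419 [-17.14777704 -11.67677074] [18.10087019 16.67007341]
92 444 [-11.67063182  -4.6799711 ] [11.4990324  11.13329415]
100 161 [-6.77365753  0.68039545] [7.34703853 6.40097206]
116 282 [-23.55832609   0.63526656] [25.55766469 11.26918153]
124 873 [-24.99834838   1.97459515] [26.48544366 11.71442504]
132 1055 [-24.8706601  -13.41618088] [26.73283242 11.68278192]
140 2515 [-25.00556584 -14.16904467] [26.57591557 11.62010471]
148 2277 [-27.24168309 -14.18508772] [29.68632422 10.05343619]
```

View pics/w4.png

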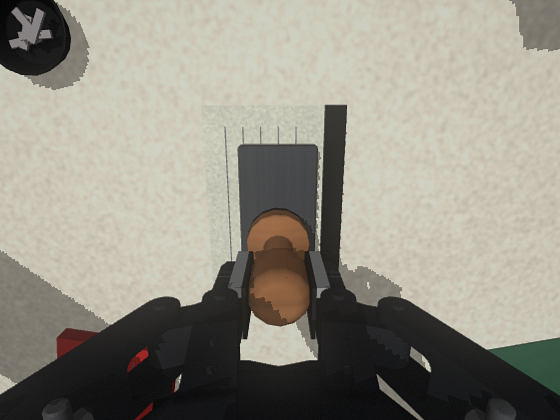

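The stamp is held upright; its foot at (278,235) is centred over the tin. I lower it.

>>> drive_tool([
  [0,0,0,0,0,-0.5,-1],
  [0,0,0,0,0,-1,-1],
  [0,0,0,0,0,-1.25,-1],
  [0,0,0,0,0,-1.35,-1],
  [0,0,0,0,0,-1.39,-1],
  [0,0,0,0,0,-1.39,-1],
  [0,0,0,0,0,-1.39,-1],
])

```text
t: 11.3
ee_pos: [467.0, -139.1, 146.8]
tcp_rot: [[0.001, 0.205, 0.979], [-0.0, 0.979, -0.205], [-1.0, -0.0, 0.001]]
ft_force: [1.6, 0.5, -0.5]
width: 0.287
```

>>> drive_tool([
  [0,0,0,0,0,-0.04,-1],
  [0,0,0,0,0,-0.06,-1],
  [0,0,0,0,0,-0.06,-1],
])

```text
t: 11.55
ee_pos: [467.3, -139.0, 146.2]
tcp_rot: [[0.002, 0.205, 0.979], [-0.001, 0.979, -0.205], [-1.0, -0.0, 0.002]]
ft_force: [-3.3, 0.4, 7.2]
width: 0.282
```

>>> drive_tool([
  [0,0,0,0,0,0,-0.3],
  [0,0,0,0,0,0,-0.2],
  [0,0,0,0,0,0,1],
  [0,0,0,0,0,0,1],
  [0,0,0,0,0,0,1],
  [0,0,0,0,0,0,1],
  [0,0,0,0,0,0,1],
  [0,0,0,0,0,0.8,1],
  [0,0,0,0,0,1.8,1],
  [0,0,0,0,0,2.8,1],
  [0,0,0,0,0,4,1],
  [0,0,0,0,0,4,1],
  [0,0,0,0,0,4,1],
])

```text
t: 12.63
ee_pos: [468.0, -139.1, 267.0]
tcp_rot: [[0.006, 0.205, 0.979], [-0.002, 0.979, -0.205], [-1.0, -0.0, 0.006]]
ft_force: [-0.1, -0.2, -0.5]
width: 0.997
```

>>> drive_tool([
  [0,0,2.6,-1.5,16,0,1],
  [0,0,2.6,-1.5,16,0,1],
  [0,0,2.6,-1.5,16,0,1],
  [0,0,2.6,-1.5,16,0,1],
  [0,0,2.6,-1.5,16,0,1],
  [0,0,2.6,-1.5,16,0,1],
  [0,0,2.6,-1.5,16,0,1],
  [0,0,2.6,-1.5,16,0,1],
  [0,0,2.6,-1.5,16,0,1],
  [0,0,2.6,-1.5,16,0,1],
  [0,0,2.6,-1.5,16,0,1],
  [0,0,2.6,-1.5,16,0,1],
  [0,0,2.6,-1.5,16,-1.7,1],
  [0,0,2.6,-1.5,16,-1.7,1],
  [0,0,2.6,-1.5,16,-1.7,1],
  [0,0,2.6,-1.5,16,-1.7,1],
  [0,0,2.6,-1.5,16,-1.7,1],
])

```text
t: 14.05
ee_pos: [422.2, 340.8, 214.5]
tcp_rot: [[0.001, -0.019, 1.0], [0.0, 1.0, 0.019], [-1.0, 0.0, 0.001]]
ft_force: [0.2, 0.2, 0.5]
width: 0.996
```

Run:
```python
from h import *
s=state();print(s['t'],s['ee_pos'],s['width'])
im=shot('wrist','w5.png');P=cloud(im)
d=np.hypot(P[...,0]-421,P[...,1]-342)
for lo,hi in((4,14),(36,54)):
    Q=P[(d<75)&(P[...,2]>lo)&(P[...,2]<hi)]
    if len(Q)>9: print(lo,len(Q),cv2.minAreaRect(Q[:,:2].astype(np.float32)),np.median(Q[:,2]))
im=get_image('top');P=cloud(im);d=np.hypot(P[...,0]-466,P[...,1]+138)
for lo,hi in((25,40),(88,115)):
    Q=P[(d<75)&(P[...,2]>lo)&(P[...,2]<hi)]
    if len(Q)>9: print('top',lo,len(Q),cv2.minAreaRect(Q[:,:2].astype(np.float32)),Q[:,2].max())
```

```text
14.05 [422.20018514 340.82540189 214.51438099] 0.9955225665103389
4 400 ((419.65313720703125, 342.8232421875), (34.03560256958008, 113.022705078125), 0.9475507736206055) 7.850888715128718
36 4884 ((419.61932373046875, 343.4450988769531), (28.068578720092773, 109.14933013916016), 1.0030207633972168) 45.34520020227657
top 25 522 ((468.1430969238281, -137.91610717773438), (97.4369125366211, 56.021270751953125), 78.04505920410156) 39.91446857721439
top 88 73 ((467.875732421875, -138.4479217529297), (24.482501983642578, 22.029674530029297), 88.64248657226562) 112.52996042662926
```

View pics/w5.png

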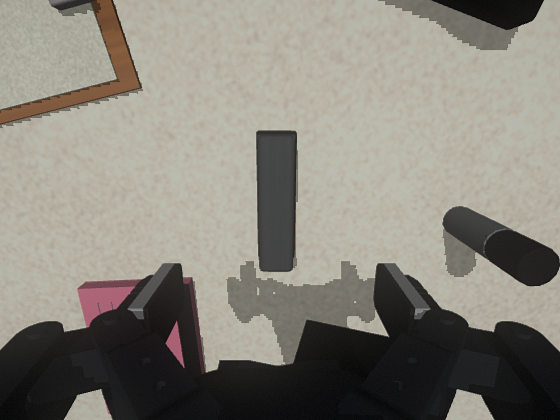

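The stapler is at (277,200), squared to and under the tool. The stamp checks out as standing centred on the tin. I grip the stapler's arm.

>>> drive_tool([
  [0,0,0,-0.05,0.05,-1.2,1],
  [0,0,0,-0.05,0.05,-2.4,1],
  [0,0,0,-0.05,0.05,-3.4,1],
  [0,0,0,-0.05,0.05,-4.15,1],
  [0,0,0,-0.05,0.05,-4.15,1],
  [0,0,0,-0.05,0.05,-4.15,1],
  [0,0,0,-0.05,0.05,-4.15,-1],
  [0,0,0,-0.05,0.05,-4.15,-1],
  [0,0,0,-0.05,0.05,-4.15,-1],
  [0,0,0,-0.05,0.05,-4.15,-1],
  [0,0,0,-0.05,0.05,-4.15,-1],
  [0,0,0,-0.05,0.05,-4.15,-1],
  [0,0,0,-0.05,0.05,-4.15,-1],
  [0,0,0,-0.05,0.05,-4.15,-1],
  [0,0,0,-0.05,0.05,-4.15,-1],
  [0,0,0,-0.05,0.05,-4.15,-1],
], grip_force=60)

```text
t: 15.48
ee_pos: [420.9, 343.4, 90.5]
tcp_rot: [[0.002, -0.021, 1.0], [0.002, 1.0, 0.021], [-1.0, 0.002, 0.002]]
ft_force: [-0.4, -1.5, 5.9]
width: 0.318
```

>>> drive_tool([
  [0,0,0,0,0,1,-1],
  [0,0,0,0,0,2,-1],
  [0,0,0,0,0,3.2,-1],
  [0,0,0,0,0,4.4,-1],
  [0,0,0,0,0,5.4,-1],
  [0,0,0,0,0,6,-1],
  [0,0,0,0,0,6,-1],
])

```text
t: 16.07
ee_pos: [421.6, 344.1, 274.1]
tcp_rot: [[0.007, -0.021, 1.0], [0.006, 1.0, 0.021], [-1.0, 0.006, 0.007]]
ft_force: [-0.0, 0.9, -0.5]
width: 0.317
```

>>> drive_tool([
  [0,0,0,0.2,-0.7,0,-1],
  [0,0,0,0.5,-1.7,0,-1],
  [0,0,-0.3,0.85,-2.8,0,-1],
  [0,0,-0.6,1.2,-4.0,0,-1],
  [0,0,-0.9,1.55,-5.2,0,-1],
  [0,0,-1.2,1.95,-6.4,0,-1],
  [0,0,-1.5,2.3,-7.6,0,-1],
  [0,0,-1.8,2.65,-8.8,0,-1],
  [0,0,-2.1,3.0,-10,0,-1],
  [0,0,-2.4,3.4,-11.2,0,-1],
  [0,0,-2.6,3.75,-12.4,0,-1],
  [0,0,-2.6,4.1,-13.6,0,-1],
  [0,0,-2.6,4.5,-14.8,0,-1],
  [0,0,-2.6,4.8,-15.8,0,-1],
  [0,0,-2.6,5.05,-16.5,0,-1],
  [0,0,-2.6,5.05,-16.73,0,-1],
  [0,0,-2.6,5.05,-16.73,-1.5,-1],
  [0,0,-2.6,5.05,-16.73,-3,-1],
  [0,0,-2.6,5.05,-16.73,-3,-1],
  [0,0,-2.6,5.05,-16.73,-3,-1],
])

```text
t: 17.73
ee_pos: [568.2, -157.7, 174.5]
tcp_rot: [[-0.011, 0.204, 0.979], [0.003, 0.979, -0.204], [-1.0, 0.001, -0.011]]
ft_force: [-0.0, 0.0, -1.4]
width: 0.317
```

Run:
```python
from h import *
s=state();print(s['t'],s['ee_pos'],s['width'],s['ft_force'])
C=np.array([465,-136.3]);a=np.radians(-11.8);R=np.array([[np.cos(a),-np.sin(a)],[np.sin(a),np.cos(a)]])
im=shot('wrist','w6.png');P=cloud(im)
d=np.hypot(P[...,0]-572,P[...,1]+159);d2=np.hypot(P[...,0]-465,P[...,1]+136)
Q=P[(d2<100)&(P[...,2]>8)&(P[...,2]<20)];q=(Q[:,:2]-C)@R;print('pad',q.min(0),q.max(0))
for lo in range(80,170,8):
    m=(d<75)&(P[...,2]>lo)&(P[...,2]<lo+8);q=(P[m][:,:2]-C)@R
    if len(q)>20: print(lo,len(q),q.min(0),q.max(0))
```

```text
17.7333 [ 568.15536345 -157.66255587  174.49017302] 0.31731406980464827 [-0.037352    0.00924443 -1.42670869]
pad [-55.01764163 -75.79006279] [51.64731715 75.33974634]
80 53 [88.96511088 56.03106998] [120.11630152  56.57463572]
88 515 [87.19437987 47.85295917] [120.87492828  56.69447968]
96 139 [89.32405038 53.85153436] [119.08010123  54.21375032]
104 262 [77.88571643  6.3932782 ] [130.71054928  54.29692175]
112 541 [77.2119899   5.95767735] [131.54000547  55.21481819]
120 1886 [ 77.48494468 -32.00456695] [131.93178543  55.17971752]
128 13428 [ 77.50789846 -32.1017504 ] [131.72316578  54.61833334]
136 1165 [ 73.23908426 -11.39337072] [139.08302647  13.02313118]
144 2052 [ 59.12098504 -12.1147804 ] [151.62636153  14.21769056]
152 7033 [ 55.30987823 -13.26793995] [154.77668615  14.46580433]
160 4319 [ 52.04982561 -13.248221  ] [159.27589228  17.22843339]
168 7234 [ 47.98047615 -12.65420129] [163.36323667  18.07346159]
```

View pics/w6.png

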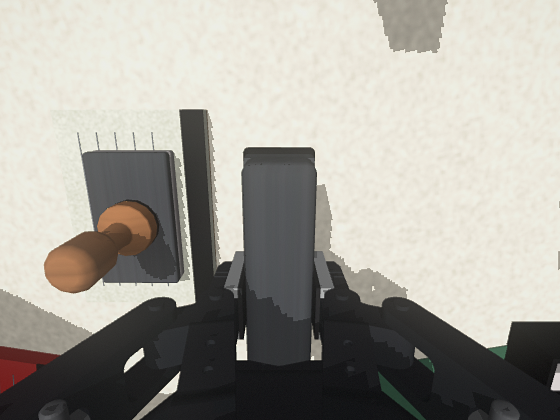

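The stapler is held level and parallel to the black edge, at (278,230) to the right of it. The numbers give x ≈ 105 and settling, y ≈ 0. I lower it.

>>> drive_tool([
  [0,0,0,0.03,0,-0.7,-1],
  [0,0,0,0.03,0,-1.4,-1],
  [0,0,0,0.03,0,-2.1,-1],
  [0,0,0,0.03,0,-2.5,-1],
  [0,0,0,0.03,0,-2.7,-1],
  [0,0,0,0.03,0,-2.7,-1],
  [0,0,0,0.03,0,-2.7,-1],
  [0,0,0,0.03,0,-2.7,-1],
])

```text
t: 18.45
ee_pos: [574.1, -159.3, 100.4]
tcp_rot: [[0.004, 0.204, 0.979], [-0.001, 0.979, -0.204], [-1.0, -0.0, 0.004]]
ft_force: [-0.8, -1.2, -0.9]
width: 0.316
```

>>> drive_tool([
  [0,0,0,-0.05,0,-0.15,-1],
  [0,0,0,-0.05,0,-0.27,-1],
  [0,0,0,-0.05,0,-0.3,-1],
  [0,0,0,-0.05,0,-0.3,-1],
  [0,0,0,-0.05,0,-0.3,-1],
])

```text
t: 18.87
ee_pos: [571.7, -159.4, 90.5]
tcp_rot: [[0.002, 0.205, 0.979], [-0.001, 0.979, -0.205], [-1.0, -0.0, 0.002]]
ft_force: [-1.0, -0.7, 5.7]
width: 0.316
```

>>> drive_tool([
  [0,0,0,0,0,0,-0.2],
  [0,0,0,0,0,0,0],
  [0,0,0,0,0,0,1],
  [0,0,0,0,0,0,1],
  [0,0,0,0,0,0,1],
  [0,0,0,0,0,0,1],
  [0,0,0,0,0,1,1],
  [0,0,0,0,0,2.3,1],
  [0,0,0,0,0,3.6,1],
  [0,0,0,0,0,5,1],
  [0,0,0,0,0,5,1],
  [0,0,0,0,0,5,1],
])

```text
t: 19.87
ee_pos: [572.8, -159.6, 242.9]
tcp_rot: [[0.008, 0.205, 0.979], [-0.002, 0.979, -0.205], [-1.0, -0.001, 0.008]]
ft_force: [1.1, 0.1, -0.6]
width: 1.001
```

>>> drive_tool([
  [0,0,0,0.57,15.98,0,1],
  [0,0,0,0.57,15.98,0,1],
  [0,0,0,0.57,15.98,0,1],
  [0,0,0,0.57,15.98,0,1],
  [0,0,0,0.57,15.98,0,1],
  [0,0,0,0.57,15.98,0,1],
  [0,0,0,0.57,15.98,0,1],
  [0,0,0,0.57,15.98,0,1],
  [0,0,0,0.57,15.98,0,1],
  [0,0,0,0.57,15.98,0,1],
  [0,0,0,0.57,15.98,0,1],
  [0,0,0,0.57,15.98,0,1],
  [0,0,0,0.57,15.98,0,1],
  [0,0,0,0.57,15.98,0,1],
  [0,0,0,0.57,15.98,0,1],
  [0,0,0,0.57,15.98,0,1],
  [0,0,0,0.57,15.98,0,1],
])

```text
t: 21.28
ee_pos: [588.3, 318.6, 238.9]
tcp_rot: [[-0.001, 0.207, 0.978], [-0.001, 0.978, -0.207], [-1.0, -0.001, -0.001]]
ft_force: [0.0, -1.3, -0.1]
width: 0.997
```

Run:
```python
from h import *
s=state();print(s['t'],s['ee_pos'],s['width'])
im=shot('wrist','w7.png');P=cloud(im)
d=np.hypot(P[...,0]-589,P[...,1]-320)
for lo,hi in((60,92),(92,110)):
    Q=P[(d<40)&(P[...,2]>lo)&(P[...,2]<hi)]
    if len(Q)>9: print(lo,len(Q),cv2.minAreaRect(Q[:,:2].astype(np.float32)),Q[:,2].max())
im=get_image('top');P=cloud(im)
C=np.array([465.8,-136.5]);a=np.radians(-11.8);R=np.array([[np.cos(a),-np.sin(a)],[np.sin(a),np.cos(a)]])
d=np.hypot(P[...,0]-572,P[...,1]+159);Q=P[(d<75)&(P[...,2]>32)&(P[...,2]<56)];r=cv2.minAreaRect(Q[:,:2].astype(np.float32));print('stapler',r,(np.array(r[0])-C)@R,np.median(Q[:,2]))
```

```text
21.2833 [588.33548373 318.55087965 238.87038694] 0.9971479450956142
60 322 ((589.4896240234375, 331.46905517578125), (8.964080810546875, 26.169830322265625), 77.3526840209961) 91.87727272218115
92 1232 ((587.471435546875, 322.7847595214844), (27.020544052124023, 26.920867919921875), 77.86310577392578) 99.95097170684357
stapler ((573.1800537109375, -160.0957794189453), (109.51019287109375, 28.7485408782959), 78.12728118896484) [109.93607651  -1.13834196] 46.3009482142711
```

View pics/w7.png

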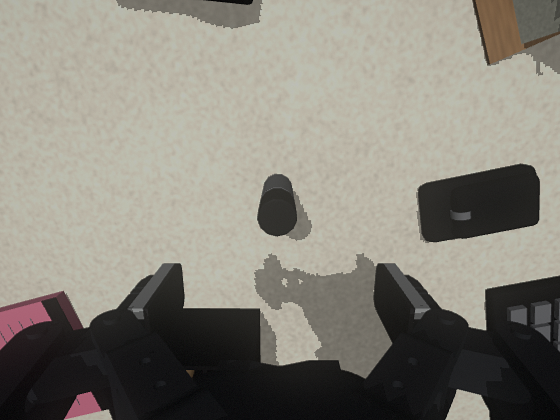

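The stapler checks out at (109.9, −1.1) in the pad frame. The glue stick stands at (277,205), clear of its neighbours. I grip it.

>>> drive_tool([
  [0,0,0,0,0.1,-1.2,1],
  [0,0,0,0,0.1,-2.4,1],
  [0,0,0,0,0.1,-3.4,1],
  [0,0,0,0,0.1,-4.13,1],
  [0,0,0,0,0.1,-4.13,1],
  [0,0,0,0,0.1,-4.13,1],
  [0,0,0,0,0.1,-4.13,-1],
  [0,0,0,0,0.1,-4.13,-1],
  [0,0,0,0,0.1,-4.13,-1],
  [0,0,0,0,0.1,-4.13,-1],
  [0,0,0,0,0.1,-4.13,-1],
  [0,0,0,0,0.1,-4.13,-1],
  [0,0,0,0,0.1,-4.13,-1],
  [0,0,0,0,0.1,-4.13,-1],
  [0,0,0,0,0.1,-4.13,-1],
  [0,0,0,0,0.1,-4.13,-1],
], grip_force=40)

```text
t: 22.72
ee_pos: [588.7, 323.7, 116.7]
tcp_rot: [[0.002, 0.205, 0.979], [0.001, 0.979, -0.205], [-1.0, 0.002, 0.002]]
ft_force: [-0.5, -0.5, 6.9]
width: 0.316
```

>>> drive_tool([
  [0,0,0,0,0,1,-1],
  [0,0,0,0,0,2,-1],
  [0,0,0,0,0,3.2,-1],
  [0,0,0,0,0,4.4,-1],
  [0,0,0,0,0,5.4,-1],
  [0,0,0,0,0,6,-1],
  [0,0,0,0,0,6,-1],
])

```text
t: 23.3
ee_pos: [589.6, 324.2, 301.2]
tcp_rot: [[0.009, 0.205, 0.979], [0.005, 0.979, -0.205], [-1.0, 0.007, 0.008]]
ft_force: [0.7, 1.0, 1.6]
width: 0.317
```

>>> drive_tool([
  [0,0,0,-0.2,-0.7,0,-1],
  [0,0,0,-0.45,-1.6,0,-1],
  [0,0,0,-0.75,-2.6,0,-1],
  [0,0,0,-1.05,-3.6,0,-1],
  [0,0,0,-1.35,-4.6,0,-1],
  [0,0,0,-1.65,-5.6,0,-1],
  [0,0,0,-1.95,-6.6,0,-1],
  [0,0,0,-2.2,-7.6,0,-1],
  [0,0,0,-2.5,-8.6,0,-1],
  [0,0,0,-2.8,-9.6,0,-1],
  [0,0,0,-3.05,-10.5,0,-1],
  [0,0,0,-3.23,-11.08,0,-1],
  [0,0,0,-3.23,-11.08,-1,-1],
  [0,0,0,-3.23,-11.08,-2.3,-1],
  [0,0,0,-3.23,-11.08,-3.6,-1],
  [0,0,0,-3.23,-11.08,-4.6,-1],
  [0,0,0,-3.23,-11.08,-5.3,-1],
  [0,0,0,-3.23,-11.08,-5.5,-1],
  [0,0,0,-3.23,-11.08,-5.5,-1],
  [0,0,0,-3.23,-11.08,-5.5,-1],
])

```text
t: 24.97
ee_pos: [491.3, -9.1, 130.3]
tcp_rot: [[-0.0, 0.205, 0.979], [-0.0, 0.979, -0.205], [-1.0, -0.0, -0.0]]
ft_force: [-0.1, -0.2, 0.1]
width: 0.319
```

Run:
```python
from h import *
s=state();print(s['t'],s['ee_pos'],s['width'],s['ft_force'])
im=shot('wrist','w8.png')
```

```text
24.9667 [491.30002195  -9.060185   130.31655973] 0.31886450989299175 [-0.08162195 -0.22447946  0.11962265]
```

View pics/w8.png

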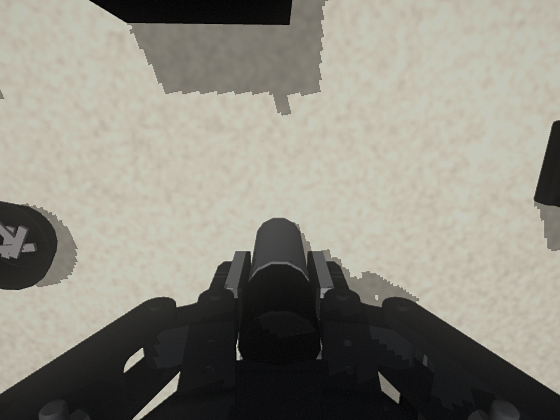

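The glue stick is held straight at (278,290), with free desk around it. I lower it.

>>> drive_tool([
  [0,0,0,0,0,-0.2,-1],
  [0,0,0,0,0,-0.38,-1],
  [0,0,0,0,0,-0.45,-1],
  [0,0,0,0,0,-0.47,-1],
  [0,0,0,0,0,-0.47,-1],
  [0,0,0,0,0,-0.47,-1],
])

```text
t: 25.52
ee_pos: [491.5, -9.1, 116.7]
tcp_rot: [[0.001, 0.205, 0.979], [0.0, 0.979, -0.205], [-1.0, 0.0, 0.001]]
ft_force: [0.3, 1.1, 3.7]
width: 0.318
```

Contact. I release, rise and draw back out of the cameras' view.

>>> drive_tool([
  [0,0,0,0,0,0,-0.25],
  [0,0,0,0,0,0,-0.1],
  [0,0,0,0,0,0,1],
  [0,0,0,0,0,0,1],
  [0,0,0,0,0,0,1],
  [0,0,0,0,0,0,1],
  [0,0,0,0,0,0,1],
  [0,0,0,0,0,1,1],
  [0,0,0,0,0,2.3,1],
  [0,0,0,0,0,3.6,1],
  [0,0,0,0,0,5,1],
  [0,0,0,-2,0,5,1],
  [0,0,0,-4,0,5,1],
  [0,0,0,-4,0,5,1],
  [0,0,0,-4,0,5,1],
  [0,0,0,-4,0,5,1],
  [0,0,0,-4,0,5,1],
])

```text
t: 26.93
ee_pos: [371.9, -9.1, 266.7]
tcp_rot: [[0.002, 0.205, 0.979], [-0.0, 0.979, -0.205], [-1.0, 0.0, 0.002]]
ft_force: [-0.3, 0.4, -0.1]
width: 0.998
```

Run:
```python
from h import *
s=state();print(s['t'],s['ee_pos'],s['width'],s['dq'].round(1))
im=shot('top','top9.png');P=cloud(im)
C=np.array([465.8,-136.5]);a=np.radians(-11.8);R=np.array([[np.cos(a),-np.sin(a)],[np.sin(a),np.cos(a)]])
for n,c,r,lo,hi in[('tin',(467,-138),75,26,40),('stamp',(467,-138),35,90,115),('stapler',(573,-159),80,32,56),('glue',(492,-10),40,80,110),('date',(676,-6),45,70,95)]:
    d=np.hypot(P[...,0]-c[0],P[...,1]-c[1]);Q=P[(d<r)&(P[...,2]>lo)&(P[...,2]<hi)]
    if len(Q)<4: print(n,len(Q));continue
    q=cv2.minAreaRect(Q[:,:2].astype(np.float32));print(n,len(Q),np.round(q[0],1),np.round(q[1],1),round(q[2],1),'padframe',np.round((np.array(q[0])-C)@R,1),'zmed',np.median(Q[:,2]))
shot('scene','scene9.png')
```

```text
26.9333 [371.92908839  -9.12456306 266.68684982] 0.9984165896588446 [ 0.   1.7  2.  -0.1  0.  -0. ]
tin 521 [ 468.  -137.8] [97.5 56.2] 78.1 padframe [ 2.5 -0.9] zmed 32.727274535186325
stamp 73 [ 468.  -138.4] [24.4 22.2] 89.7 padframe [ 2.6 -1.4] zmed 106.40679095512974
stapler 386 [ 566.9 -152.1] [ 96.1 107.1] 37.8 padframe [102.2   5.4] zmed 46.14850648288996
glue 88 [492.  -10.8] [26.7 25. ] 43.8 padframe [ -0.  128.4] zmed 98.20345163841091
date 229 [677.6  -4.4] [50.9 34.9] 77.2 padframe [180.3 172.6] zmed 84.88531538858979
```

View pics/scene9.png

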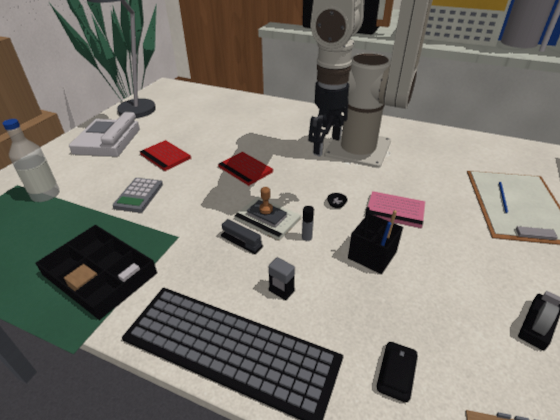

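The scene view shows everything in place and upright. The odd stapler rectangle probably comes from the stamp's points falling inside the search radius, so I recheck without them and hand in if it is fine.

Run:
```python
from h import *
P=cloud(get_image('top'))
C=np.array([465.8,-136.5]);a=np.radians(-11.8);R=np.array([[np.cos(a),-np.sin(a)],[np.sin(a),np.cos(a)]])
q=(P[...,:2]-C)@R;Q=P[(q[...,0]>70)&(q[...,0]<150)&(abs(q[...,1])<90)&(P[...,2]>32)]
r=cv2.minAreaRect(Q[:,:2].astype(np.float32));c=(np.array(r[0])-C)@R;print(len(Q),r,c,np.median(Q[:,2]))
if abs(c[0]-109.5)<8 and abs(c[1])<8 and min(r[1])<34: print('sign',sign_off())
```

```text
387 ((573.1679077148438, -160.00868225097656), (109.68354034423828, 29.367813110351562), 77.13220977783203) [109.90637617  -1.05556919] 45.92592519470759
the job is handed in; nothing more can be done
sign None
```

The job is done and handed in at about 27 s of the 122 s allowed. I placed the tin, stamp, stapler and glue stick, and moved nothing else.

Last positions, measured from the top camera in the pad's frame:

| Thing | x (mm) | y (mm) | Target (x, y) | Angle to pad |
|---|---|---|---|---|
| Tin | 2.5 | −0.9 | 0, 0 | about 0° |
| Stamp | 2.6 | −1.4 | on the tin's middle; it is 0.5 mm off | – |
| Stapler | 109.9 | −1.1 | 109.5, 0 | about 1° |
| Glue stick | 0 | 128.4 | 0, 129 | – |

The scene picture shows everything upright and the gripper clear. The date stamp is within 0.5 mm of its starting place.

One check disagreed. The first final fit for the stapler gave a wrong outline, probably because the stamp's points fell inside the search area. A recheck without that area gave the stapler figures above, matching the measurement made just after placing it.

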